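# Level the sprung drying shelf under load

## Task

Lay the yellow spirit level lengthwise on the middle of the little wooden drying shelf, vial up, and turn the red wing knob of the shelf's foot so that the bubble stands centred between the two black rings while you press down firmly on the level with the fingertips and the sprung shelf is pushed fully down onto its foot. The shelf springs up and reads differently when nothing presses on it, so it is the reading under your push that counts. Finish while still pressing: do not let go; and leave the other things alone.

Things in the scene. Friction and masses are not known exactly. Their poses are not given: they have to be found in the camera images.
- rack: Fixed steel frame of the small drying shelf. Origin on the worktop under the middle of the wooden board (110 mm in x, 220 mm in y, 10 mm thick, three brown slats); y runs along the board from the levelling foot (y = -165 mm) to the legs. The board tilts about a hinge along x, at y = +108 mm and 56 mm above the worktop; a steel ear carries its other end on the foot's screw.
- shelf_mid (a point): Centre of the board's top face (70 mm above the worktop when level); tilts with the board: x across it, y along it towards the hinge, z out of its face. Tilt = an unknown lean of the legs (0.002 to 0.02 rad, foot end low) + the foot's setting + the sprung play.
- shelf (a joint): Sprung play of the board on its foot, rad: 0 = sprung up, nothing presses; 0.025 = pushed fully down on its stop (board end about 5 mm lower). With the level on the board about 4 N near the level's foot end or 6 N at its middle pushes it fully down; 8 to 12 N is a good firm push.
- knob_grip (a point): Middle of the red wing of the foot's knob, on its vertical axis, 124 mm above the worktop; the knob turns but keeps its height. The wing is an upright bar 46 mm long, 14 mm thick, from 105 to 137 mm above the worktop, on a black disc 40 mm across; the point's x axis runs along the bar and turns with it.
- knob (a joint): Knob angle, rad, growing clockwise seen from above, -0.3 to 3.0; at 0 the wing lies along the rack's x. Each rad clockwise raises the foot end, tilting the board 0.03 rad. Stiff (0.18 N m), stays where left. At the start the foot end is always too low under load: it needs about 0.5 to 1.6 rad clockwise.
- level: Yellow spirit level, 150 mm long (x), 28 wide (y), 30 high, 190 g, loose, flat on the worktop at the start, vial up. Origin at the centre of its underside. Green vial, 66 mm, with two black rings in the middle of its top; a dark pressing pad on top near each end, 54 mm from the middle. Either way round will do.
- bubble (a joint): Position of the white bubble (16 mm long) along the level's x axis, m; 0 = centred, -0.021 to 0.021. It runs to the higher end, 0.4 mm per 0.001 rad of tilt, and settles in about 1 s. Between the rings it has 3.5 mm to either side.
- rinse_beaker: Bystander: dark green cup, 80 mm across, 112 mm high, origin under its centre.
- thread_spool: Bystander: blue thread spool, 28x41x42 mm, origin under its centre.
- tape_measure: Bystander: round red tape measure, 54x61x18 mm, origin under its centre.

How it is judged:
By the outcome, as a careful person would: the job done as asked, in the order asked, and still so for the second after the job is handed in, while the arm keeps its last pose, push and grip.
It also fails if it takes over 58 s, if anything falls off the work surface, if the arm or the gripper's body presses on something with over 40 N, if the wrist force passes 120 N, or if a joint passes its speed limit or range.

## Robot

A 6-joint arm with a two-finger parallel gripper is mounted at the origin on a cart in front of the work surface, level with it; the furniture and walls round the work are solid. World frame = base frame: x ahead of the robot, y to its left, z up, the work surface at z = 0. Lengths are in m, angles in degrees, forces in N, time in s.
With the tool pointing down it reaches from about 0.275 to 0.775 m from the base axis. Payload 14.6 kg.
Tool frame: the origin (TCP) lies on the centre line of the jaws, within the pads' length; the fingertips stand arm.tcp_to_tips ahead of it and the grasp point (between the pads) is the TCP (arm.tcp_to_tips is the distance from the TCP to the fingertips, in m); y points along the fingers, z is the direction in which the jaws open and shut, and the axes are right-handed (so a half turn about y gives the same grasp; the last joint's range is limited). The gripper opens to 85 mm and grips with 20 to 120 N. Pads are 22 mm wide; open, the fingers measure 114 mm over their backs; the gripper's body (76 mm by 85 mm) begins 54 mm behind the grasp point. The pads swing forward as they close: fully open they stand 13 mm farther back than shut.
Start: joints at [-76.794, 15.075, -2.767, 72.158, 0, 81.102], TCP at [0.198, -0.486, 0.25] pointing down, gripper open.
Joint ranges: [-151.79, 151.79], [-50.71, 97.33], [-67.44, 78.34], [-121.81, 120.89], [-77.56, 73.72], [-180, 180]. Speed limits (degrees/s): [108.29, 108.29, 147.25, 159.86, 180, 180].

## Interface

Orientations are given as a 3x3 rotation matrix whose columns are the frame's x, y, z axes.
In Python, from bench import arm gives the robot as it stands. Calls block until the motion is done:
- arm.goto(position, orientation): joint-space move of the TCP to a pose.
- arm.movel(position, ori=None, max_speed=0.15): straight line of the TCP; ori=None keeps the orientation; max_speed is the mean speed in m/s.
- arm.move_j(angles): joint-space move.
- arm.command_gripper(opening): finger opening in m; the grip force is fixed at half the most; returns when the fingers have stopped.
- arm.pause(seconds).
- arm.solve_ik(position, orientation): joint angles nearest the present ones, or None.
- arm.snapshot(name): name is "scene" or "top" or "wrist"; returns a dict with "frame" (400x640x3 uint8, red, green, blue), "fx", "fy", "cx", "cy" (pixels), "R" (3x3) and "t" (3): a world point X has camera coordinates R X + t. Camera axes: x right, y down, z forward; pixel columns grow to the right and rows downward; lengths in m; the calibration is good to about 2 mm. A picture is of the moment at which its call begins. There is no depth.
A pose or a line that the arm cannot do raises arm.IKError and nothing moves.
- arm.hand_in(): hands the job in, once; it reports no verdict.
Readings, each from a call of its own:
- arm.get_t(): time.
- arm.get_q(): joint angles.
- arm.get_qvel(): joint speeds.
- arm.get_effort(): joint torques, N m.
- arm.get_eef_pos(): TCP position.
- arm.get_eef_rot(): TCP orientation.
- arm.get_ft_force(): force on the tool from outside, world axes, zero at the start.
- arm.get_ft_torque(): the same for the moment, N m.
- arm.get_width(): finger opening in m.
Only numpy, scipy, OpenCV 4.12 (cv2) and the standard library are available. Lean on these libraries where they do the work, as an engineer would, in place of code of your own. Each camera call takes 0.05 s, during which the arm holds its last target. There are 200 camera calls.

## Working session

There is one attempt and no reset: what is moved stays moved. The work goes in short steps, each a Python script; the robot and the scene stay as the last script left them, time stands still between calls to the robot, and variables do not carry over. Pictures are saved under pics/ and viewed, about 8 in all and at most 12, crops included, and the job is handed in when it is done.

```bash
mkdir -p pics; ls; python3 - <<'E'
from bench import arm
import cv2,numpy as np
ims=[]
for n in("scene","top"):
    s=arm.snapshot(n); cv2.imwrite(f"pics/{n}0.png",s["frame"][:,:,::-1]); print(n,s["fx"],s["cx"],s["cy"],(-s["R"].T@s["t"]).round(3),s["R"].round(2).tolist())
print(arm.tcp_to_tips,arm.get_t(),arm.get_eef_rot().round(3).tolist() if hasattr(arm.get_eef_rot(),'round') else arm.get_eef_rot())
E
```

```text
pics
scene 374.871916459841 316.26210919250775 203.47362653949986 [ 0.562 -0.582  0.799] [[1.0, 0.08, 0.02], [0.07, -0.75, -0.65], [-0.04, 0.65, -0.76]]
top 372.2345212654911 310.2382871884793 195.83178539196786 [ 0.488 -0.008  1.061] [[0.02, -1.0, -0.02], [-1.0, -0.02, -0.05], [0.05, 0.02, -1.0]]
0.019 0.1 [[-0.926, -0.0, 0.376], [-0.376, 0.001, -0.926], [-0.0, -1.0, -0.001]]
```

View pics/scene0.png

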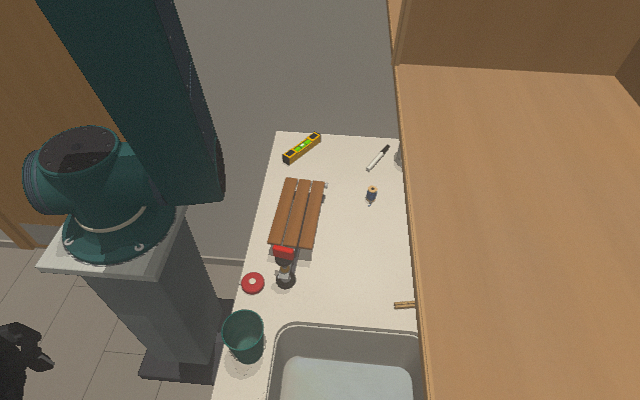

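View pics/top0.png

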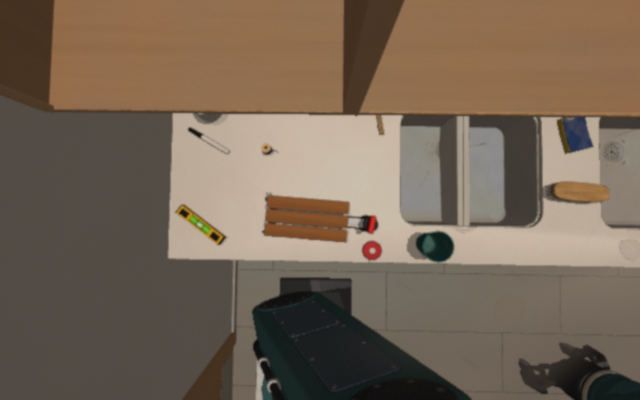

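The scene view shows the level at (302,148), the board at (298,213), the knob at (285,254) and the tape at (253,283). In the top view the level is at (200,224), the board at (307,218), the red knob at (370,224), and the tape and beaker are near (372,250) and (436,246). I'll locate them by colour next.

```bash
cat > h.py <<'E'
import numpy as np,cv2
from bench import arm
def ray(s,u,v,z):
    R=np.array(s["R"]);c=-R.T@np.array(s["t"])
    d=R.T@np.array([(u-s["cx"])/s["fx"],(v-s["cy"])/s["fy"],1]); return c+d*(z-c[2])/d[2]
def proj(s,X):
    p=np.array(s["R"])@X+s["t"]; return np.array([s["fx"]*p[0]/p[2]+s["cx"],s["fy"]*p[1]/p[2]+s["cy"]])
def hsv(s,lo,hi,box=None):
    m=cv2.inRange(cv2.cvtColor(s["frame"],cv2.COLOR_RGB2HSV),np.array(lo),np.array(hi))
    if box is not None:
        k=np.zeros_like(m);a,b,c,d=box;k[b:d,a:c]=m[b:d,a:c];m=k
    return m
def ori(yaw,lean=0.0,axis=(1,0,0)):
    "tool down, jaw axis z at yaw (rad) in world; then lean about world axis"
    z=np.array([np.cos(yaw),np.sin(yaw),0]);y=np.array([0,0,-1.]);x=np.cross(y,z)
    return cv2.Rodrigues(np.array(axis,float)*lean)[0]@np.stack([x,y,z],1)
E
cat > loc.py <<'E'
from h import *
s=arm.snapshot("top");f=s["frame"]
def show(n,m,z):
    r=cv2.minAreaRect(cv2.findNonZero(m)); P=np.array([ray(s,*p,z)[:2] for p in cv2.boxPoints(r)])
    e=P[1]-P[0],P[2]-P[1]; L=max(e,key=np.linalg.norm)
    print(n,cv2.countNonZero(m),"c",P.mean(0).round(4),"sides",[np.linalg.norm(x).round(3) for x in e],"yaw",np.degrees(np.arctan2(L[1],L[0])).round(1),P.round(3).tolist())
show("yellow",hsv(s,(18,120,90),(34,255,255),(165,195,240,260)),.03)
show("green",hsv(s,(36,120,90),(75,255,255),(165,195,240,260)),.03)
show("dark+yellow level",cv2.bitwise_or(hsv(s,(0,0,0),(180,255,70),(172,200,230,248)),hsv(s,(18,120,0),(75,255,255),(172,200,230,248))),.03)
show("board",cv2.morphologyEx(hsv(s,(3,90,50),(18,255,200),(255,185,351,250)),cv2.MORPH_OPEN,np.ones((3,3))),.07)
show("knob",hsv(s,(0,170,120),(6,255,255),(350,205,390,236))|hsv(s,(174,170,120),(180,255,255),(350,205,390,236)),.137)
c=np.hstack([cv2.resize(f[195:255,165:245],(400,300),interpolation=cv2.INTER_CUBIC),cv2.resize(f[205:265,330:410],(400,300),interpolation=cv2.INTER_CUBIC)])
cv2.imwrite("pics/crop1.png",c[:,:,::-1])
E
python3 loc.py
```

```text
yellow 350 c [0.4564 0.3198] sides [np.float64(0.03), np.float64(0.149)] yaw -126.1 [[0.488, 0.389], [0.512, 0.371], [0.424, 0.251], [0.401, 0.268]]
green 110 c [0.4555 0.3205] sides [np.float64(0.016), np.float64(0.063)] yaw -126.0 [[0.468, 0.351], [0.48, 0.341], [0.443, 0.291], [0.431, 0.3]]
dark+yellow level 551 c [0.4555 0.3185] sides [np.float64(0.03), np.float64(0.152)] yaw -126.1 [[0.488, 0.389], [0.512, 0.371], [0.423, 0.248], [0.399, 0.266]]
board 3244 c [0.4773 0.0222] sides [np.float64(0.107), np.float64(0.219)] yaw -94.1 [[0.431, 0.135], [0.539, 0.128], [0.523, -0.091], [0.416, -0.083]]
knob 78 c [ 0.4656 -0.1422] sides [np.float64(0.038), np.float64(0.013)] yaw -9.8 [[0.448, -0.133], [0.485, -0.139], [0.483, -0.152], [0.446, -0.145]]
```

View pics/crop1.png

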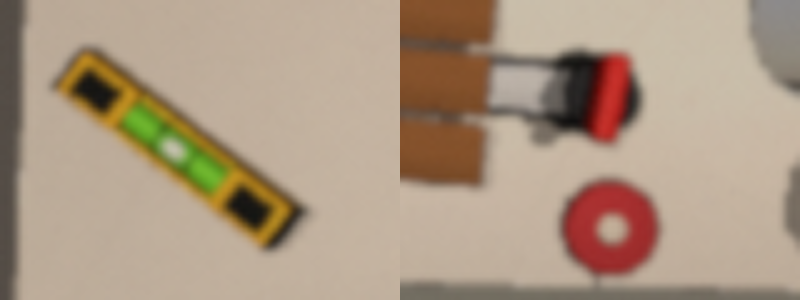

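```bash
python3 - <<'E'
from h import *
D=np.radians
for n,p,ys in(("lev",[.456,.319,.13],(-36.1,143.9)),("place",[.477,.022,.16],(-4.1,175.9)),("knob",[.4655,-.1425,.2],(80.2,-99.8,20.2,-159.8,-10))):
    for y in ys: 
        q=arm.solve_ik(p,ori(D(y))); print(n,y,None if q is None else np.round(q,0))
arm.goto([.456,.319,.15],ori(D(-36.1)))
s=arm.snapshot("wrist");cv2.imwrite("pics/w1.png",s["frame"][:,:,::-1])
print(arm.get_t(),(-np.array(s["R"]).T@s["t"]).round(3),np.array(s["R"]).round(2).tolist(),proj(s,np.array([.456,.319,.03])))
E
```

```text
lev -36.1 [ 27.  22. -12.  56.   0. 153.]
lev 143.9 [ 27.  22. -12.  56.   0. -27.]
place -4.1 [ -7.  13. -20.  57.   0.  87.]
place 175.9 [ -7.  13. -20.  57.   0. -93.]
knob 80.2 [-27.  13. -14.  63.   0. -17.]
knob -99.8 [-27.  13. -14.  63.   0. 163.]
knob 20.2 [-27.  13. -14.  63.   0.  43.]
knob -159.8 [ -27.   13.  -14.   63.    0. -137.]
knob -10 [-27.  13. -14.  63.   0.  73.]
3.1917 [0.504 0.384 0.274] [[0.81, -0.59, 0.0], [-0.56, -0.77, 0.31], [-0.18, -0.25, -0.95]] [312.77048728 201.70620296]
```

View pics/w1.png

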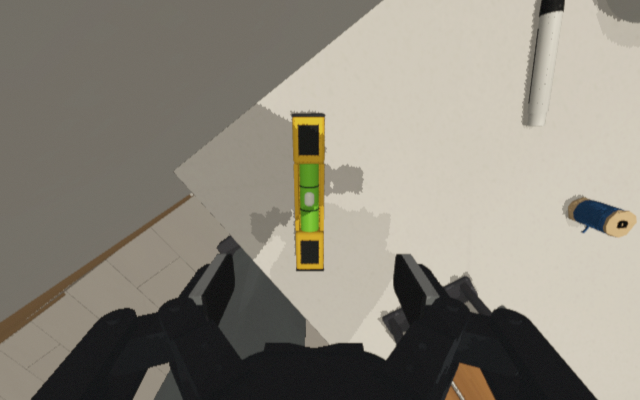

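The wrist view shows the level upright at (309,193), with the vial centre near (309,198) and the fingers clear on either side. I'll refine its pose from this view, then grasp it and set it on the board.

```bash
python3 - <<'E'
from h import *
D=np.radians
s=arm.snapshot("wrist")
m=hsv(s,(15,150,90),(75,255,255),(280,100,340,285))
P=cv2.findNonZero(m)[:,0,:]
W=np.array([ray(s,u,v,.03)[:2] for u,v in P]).astype(np.float32)
r=cv2.minAreaRect(W);B=cv2.boxPoints(r);c=np.array(r[0])
e=max(B[1]-B[0],B[2]-B[1],key=np.linalg.norm);a=np.arctan2(e[1],e[0])%np.pi
print("level",c.round(4),np.round(r[1],4),np.degrees(a))
g=hsv(s,(36,120,60),(75,255,255),(280,100,340,285));G=cv2.minAreaRect(np.array([ray(s,*p,.03)[:2] for p in cv2.findNonZero(g)[:,0]],np.float32));print("vial",np.round(G[0],4),np.round(G[1],4))
assert np.hypot(*(c-[.456,.319]))<.008 and abs(np.degrees(a)-54)<5
c=(c+np.array(G[0]))/2
o=ori(a-np.pi/2)
arm.movel([*c,.08],o); arm.movel([*c,.024],o,.1)
arm.command_gripper(.0); print("w",arm.get_width(),arm.get_ft_force())
arm.movel([*c,.16],None,.2)
arm.goto([.477,.022,.16],ori(D(-4.1)))
s=arm.snapshot("wrist");cv2.imwrite("pics/w2.png",s["frame"][:,:,::-1])
print(arm.get_t(),arm.get_ft_force(),arm.get_width())
E
```

```text
level [0.4541 0.3228] [0.1466 0.0268] 54.06398
vial [0.4548 0.3234] [0.0649 0.0168]
w 0.026889301867239913 [-1.76514769 -0.11113398  5.74827163]
7.175 [ 0.22927541  1.27566553 -2.41110072] 0.026806047045233122
```

View pics/w2.png

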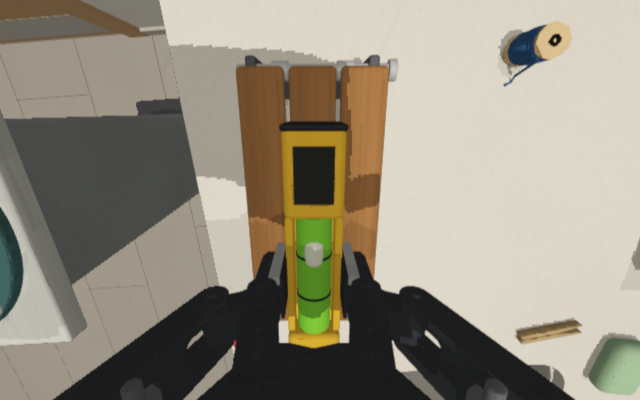

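Picture 5: the level is held straight, at column 314 against the middle slat's centre at 313, and the vial rings are visible. I'll lower it onto the board under force sensing, then release, press and read.

```bash
cat >> h.py <<'E'
YD=np.array([np.sin(np.radians(4.1)),np.cos(np.radians(4.1)),0]); C=np.array([.477,.022,0])
def fz(n=3):
    v=[]
    for _ in range(n): v.append(arm.get_ft_force()[2]); arm.pause(.01)
    return float(np.mean(v))
def press(z0,target=10.,floor=.1):
    "closed fingers above the foot-end pad: go down until target N"
    p=C-.054*YD; o=ori(np.radians(-4.1)); arm.movel([p[0],p[1],z0],o); b=fz(); z=z0; log=[]
    while z>floor:
        f=fz()-b; log.append((round(z,4),round(f,1)))
        if f>=target-1.5: break
        z-=.001 if f<5 else .0004
        arm.movel([p[0],p[1],z],None,.05)
    print("base",round(b,2),log); return z
E
python3 - <<'E'
from h import *
arm.movel([*C[:2],.103],None,.15); b=fz(); z=.103
while z>.088:
    z-=.001; arm.movel([*C[:2],z],None,.05); f=fz()-b
    if f>1.5: break
print("contact",z,f,arm.get_t())
arm.command_gripper(.06)
arm.movel([*C[:2],.15],None,.2)
arm.command_gripper(0)
z=press(.124); print(arm.get_t())
arm.pause(1.2)
s=arm.snapshot("wrist");cv2.imwrite("pics/w3.png",s["frame"][:,:,::-1]);print(fz(),arm.get_t(),arm.get_ft_force())
E
```

```text
contact 0.09399999999999999 5.747072176063816 10.2083
base -0.08 [(0.124, 0.5), (0.123, 0.1), (0.122, 0.1), (0.121, 0.1), (0.12, -0.1), (0.119, 0.2), (0.118, 2.4), (0.117, 2.8), (0.116, 3.4), (0.115, 4.4), (0.114, 12.9)]
15.0083
12.46862961588665 16.2833 [-2.48111373 -2.26789386 13.11864996]
```

View pics/w3.png

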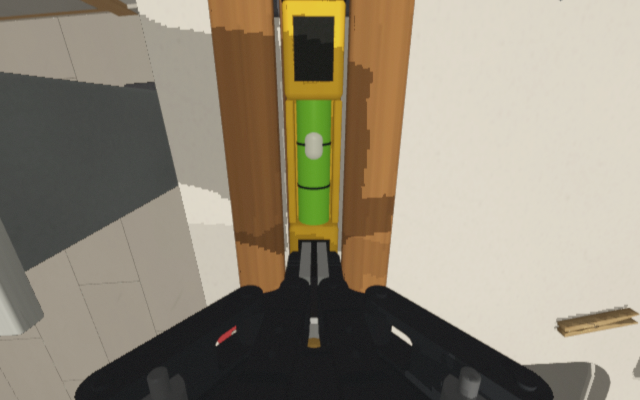

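Picture 6: under about 12.5 N the bubble sits at row 146, with the rings at rows 144 and 186, so it is about 10.5 mm to the hinge end. I'll turn the knob by the matching angle, about 0.88 rad clockwise.

```bash
cat >> h.py <<'E'
def bubble(s):
    "bubble offset (m, + towards hinge) from vial ends / rings"
    z=.1; hs=cv2.cvtColor(s["frame"],cv2.COLOR_RGB2HSV); col=hs[:,309:319].astype(int)
    u=314
    w=((col[:,:,1]<90)&(col[:,:,2]>120)).mean(1); w[:90]=0; w[232:]=0
    dark=(col[:,:,2]).mean(1)
    r=np.nonzero(w>.5)[0]
    Y=lambda v:float((ray(s,u,v,z)-C)@YD)
    hs2=np.concatenate([hs[:,300:305],hs[:,324:328]],1).astype(int); dk=(hs2[:,:,2]<85).mean(1); rr=[v for v in range(110,225) if dk[v]>.4]
    print("bubble rows",r.min() if len(r) else None,r.max() if len(r) else None,"ring rows",rr)
    if len(rr) and len(r): 
        a=[v for v in rr if v<np.mean(rr)];b=[v for v in rr if v>=np.mean(rr)]
        ya,yb=Y(np.mean(a)),Y(np.mean(b)); print("ring sep",ya-yb); return (Y(r.min())+Y(r.max()))/2-(ya+yb)/2
E
python3 - <<'E'
from h import *
D=np.radians
print("bubble",bubble(arm.snapshot("wrist")))
p=C-.054*YD; arm.movel([*p[:2],.16],None,.2)
K=C-.165*YD; arm.goto([*K[:2],.19],ori(D(80)))
s=arm.snapshot("wrist");cv2.imwrite("pics/w4.png",s["frame"][:,:,::-1]); print(proj(s,[K[0],K[1],.137]),arm.get_t())
E
```

```text
bubble rows 133 158 ring rows [143, 144, 145, 186, 187]
ring sep 0.02163819719469656
bubble 0.010005423130520419
[312.17350207 231.13936743] 18.2667
```

View pics/w4.png

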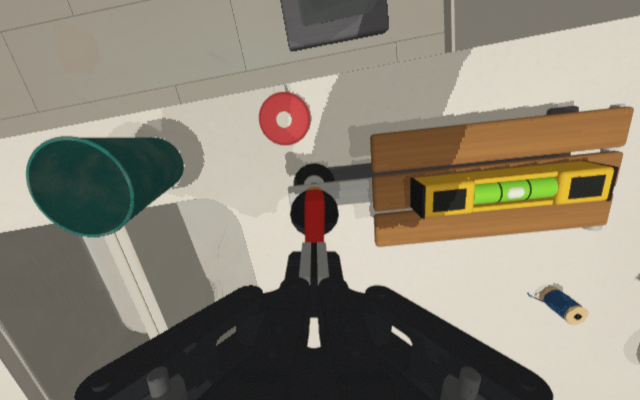

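Picture 7: the red wing is vertical at column 315, in line with the jaws, and the level rests in the middle of the board. The tape (285,118) and beaker are clear. Gripping and turning by 0.86 rad.

```bash
cat > turn.py <<'E'
from h import *
def turn(y0,delta):
    "grip wing with jaw yaw y0 (rad), turn clockwise by delta, let go, rise, close"
    K=C-.165*YD
    arm.command_gripper(.05)
    arm.movel([*K[:2],.127],ori(y0),.15); f0=arm.get_ft_force()
    arm.command_gripper(0); print("w",arm.get_width(),f0,arm.get_ft_force())
    n=3
    for i in range(1,n+1): arm.goto([*K[:2],.127],ori(y0-delta*i/n)); print(arm.get_ft_force().round(1) if hasattr(f0,'round') else arm.get_ft_force(),arm.get_ft_torque())
    arm.pause(.2); arm.command_gripper(.05)
    arm.movel([*K[:2],.19],None,.2); print(arm.get_t())
E
python3 - <<'E'
from turn import *
turn(np.radians(80),.86)
arm.command_gripper(0)
p=C-.054*YD; arm.goto([*p[:2],.16],ori(np.radians(-4.1)))
print(arm.get_t())
z=press(.128); arm.pause(1.2)
s=arm.snapshot("wrist");cv2.imwrite("pics/w5.png",s["frame"][:,:,::-1])
print("bubble",bubble(s),fz(),arm.get_t())
E
```

```text
w 0.012984209322020691 [ 0.63903121 -0.78478657  0.4359677 ] [-0.57857182  6.05808096  9.12885294]
[-0.9  5.4  9. ] [ 0.7867933   0.18899828 -0.17645468]
[-0.7  3.4 10.3] [ 0.57508446  0.37390535 -0.15151218]
[-2.6  2.6  9.7] [ 0.47910092  0.67188341 -0.13616958]
22.0167
23.3667
base 0.12 [(0.128, -0.1), (0.127, -0.2), (0.126, -0.1), (0.125, -0.4), (0.124, -0.1), (0.123, 1.1), (0.122, 2.7), (0.121, 2.6), (0.12, 3.4), (0.119, 4.3), (0.118, 13.5)]
bubble rows 150 174 ring rows [141, 142, 184, 185]
ring sep 0.022419077149664797
bubble 0.0007098577382872485 13.572465472558422 27.8083
```

View pics/w5.png

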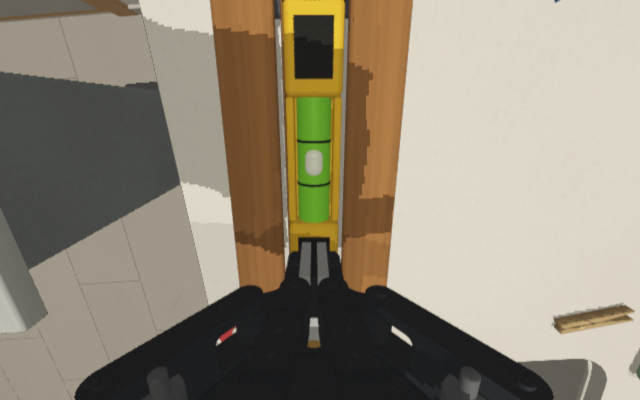

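Picture 8: the bubble (rows 150–174) lies between the rings (rows 141 and 185), about 0.7 mm off centre under 13.6 N. I'll ease slightly into the 8–12 N band, recheck and hand in.

```bash
python3 - <<'E'
from h import *
p=C-.054*YD
arm.movel([*p[:2],.1178+.0004],None,.02); arm.pause(.5); f=fz(); print("f",f)
arm.pause(.8); f=fz(); b=bubble(arm.snapshot("wrist")); print(f,b,arm.get_t())
if 8.5<f<15 and abs(b)<.002: arm.hand_in(); print("handed in")
E
```

```text
f 12.004229407517306
bubble rows 151 175 ring rows [141, 142, 184, 185]
ring sep 0.02243396205536744
11.31193155939544 0.0001891843775670126 29.4583
the job is handed in; nothing more can be done
handed in
```

The job is handed in, with the arm still pressing. The bubble is centred between the rings while the shelf is pushed down.

- **Placing:** I laid the yellow level lengthwise on the middle of the shelf, vial up. The wrist picture taken afterwards shows it straight on the board.
- **First reading:** pressing on the foot-end pad at about 12.5 N, the bubble stood about 10 mm towards the hinge end.
- **Knob:** I turned the red wing 0.86 rad clockwise, let go, and pressed again. That reading was 13.6 N with the bubble 0.7 mm off, so I eased the push slightly.
- **Last check:** the push was 11.3 N. The bubble was about 0.2 mm off centre, with 3.5 mm allowed. The force rose steeply at the end of the travel, which fits the shelf being on its stop.
- **Time and surroundings:** it took 29.5 s of the 58 s. I touched none of the other things.

One small disagreement: the rings measured 21.6 to 22.4 mm apart in the pictures, where I expected about 23 mm. That makes no real difference to a centred bubble.

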